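# Unlatch the little gated store and lay the pine block in its cradle

### The arm

A 7-joint arm with a two-finger parallel gripper is mounted at the origin on a cart in front of the work surface, level with it; the furniture and walls round the work are solid. World frame = base frame: x ahead of the robot, y to its left, z up, the work surface at z = 0. Lengths are in m, angles in rad, forces in N, time in s.
With the tool pointing down it reaches from about 0.425 to 0.975 m from the base axis. Payload 16.7 kg.
Tool frame: the origin (TCP) lies midway between the tips of the shut fingers; the grasp point (between the pads) lies 19 mm behind it; z points along the fingers, y is the line along which they close (so a half turn about z gives the same grasp; the last joint's range is limited). The gripper opens to 85 mm and grips with 20 to 120 N. Pads are 22 mm wide; open, the fingers measure 114 mm over their backs; the gripper's body (76 mm by 85 mm) begins 54 mm behind the grasp point. The pads swing forward as they close: fully open they stand 13 mm farther back than shut.
Start: joints at [-1.304, 0.426, 0.074, 1.606, -0.034, 1.111, -0.067], TCP at [0.273, 0.617, 0.231] pointing down, gripper open.
Joint ranges: [-2.85, 2.85], [-0.5, 2.14], [-1.23, 1.37], [0.21, 2.46], [-1.02, 4.16], [0.16, 2.05], [-2.73, 2.73]. Speed limits (rad/s): [1.89, 1.89, 2.39, 2.39, 3.01, 3.01, 3.01].

### API

Orientations are given as a unit quaternion [w, x, y, z].
In Python, from cell import bot gives the robot as it stands. Calls block until the motion is done:
- bot.move_to(position, orientation): joint-space move of the TCP to a pose.
- bot.move_l(position, max_speed=0.15, rotation=None, max_force=None): straight line of the TCP; rotation=None keeps the orientation; max_speed is the mean speed in m/s. With max_force (N) it stops when the force on the tool has changed by that much, and returns True; else False.
- bot.move_joints(angles): joint-space move.
- bot.gripper_open() and bot.close(grip_force=None): open the fingers fully, or close them until they stop; grip_force is the grip in N (None keeps the last).
- bot.dwell(seconds).
- bot.solve_ik(position, orientation): joint angles nearest the present ones, or None.
- bot.state(): the state.
- bot.get_image(name): name is "scene" or "top" or "wrist"; returns the picture (420x560x3 uint8, red, green, blue); there is no depth.
- bot.calibration(name): a dict with "fx", "fy", "cx", "cy" (pixels), "world_to_cam" (4x4, takes a point from world to camera coordinates); the wrist camera has in their place "tool_from_camera" (4x4, takes a point from camera to tool coordinates, whose origin is the TCP and whose axes are the flange's). Camera axes: x right, y down, z forward; pixel columns grow to the right and rows downward; lengths in m; the calibration is good to about 2 mm. A picture is of the moment at which its call begins: read the wrist's pose just before it. calibration takes no time and is no camera call.
A pose or a line that the arm cannot do raises bot.IKError and nothing moves.
- bot.finish_job(): hands the job in; it is judged then, once.
Trained networks look in the newest picture that a camera, given by its name, has taken for a name from the list of things; names that differ only in an ending like _2 or _b are one class to them, and where a whole thing is asked for, a point or a joint stands for the part that bears it (a point fixed in the world has none). Each returns a list of dicts, best first, with "score" (0 to 1); they miss things now and then, are a little off and sometimes report something else, mostly with a low value. They report only what shows in the picture. A call takes as long as a camera call.
- bot.cut_out(thing, camera): "pixels" (420x560 bool, what is visible of it).
- bot.place_of(thing, camera): "position" ([x, y, z] in m, in the coordinates of the camera as it stood for that picture, good to about 4 mm: a listed point, or the origin of a listed thing).
The state is a dict: "time": time; "joint_positions": joint angles; "dq": joint speeds; "joint_torque": joint torques, N m; "ee_pos": TCP position; "eef_rot": TCP orientation; "ft_force": force on the tool from outside, world axes, zero at the start; "wrist_torque": the same for the moment, N m; "opening": opening from 0.0 (shut) to 1.0 (fully open); "grasp_force": force on a finger pad.
Only numpy, scipy, OpenCV 4.12 (cv2) and the standard library are available. Lean on these libraries where they do the work, as an engineer would, in place of code of your own. Each camera call takes 0.05 s, during which the arm holds its last target. There are 200 camera calls.

### The job

Lift the latch bar out of its catch with the thumb lever and swing the gate of the little slatted store wide open. Draw the pine block out by its front end, set it down on the counter and let go, then take it across the middle and lay it down flat in the two-pocket cradle. Leave the gate open and do not disturb the small bottle and the eraser near by.

Things in the scene. Friction and masses are not known exactly. Their poses are not given: they have to be found in the camera images.
- store: Low slatted store of pale wood, fixed, 154 mm wide, 158 deep. Origin on the counter (z = 0) at the middle of its mouth. +x goes into the store, -x out of the mouth, +y to the hinge side, -y to the catch side, z up. Inner width 130 mm, no floor. Gate posts at y = +-66 to +-86 mm are 60 mm high. Open from above for x 0 to 52 mm; roofed beyond by two slats (see roof_edge), back wall at x = 128 mm.
- roof_edge (a point): Middle of the front top edge of the first roof slat, 54 mm above the counter, 52 mm inside the mouth. The slats' underside is 44 mm high. Axes as the store's.
- catch (a point): Top middle of the upturned lip of the steel catch on the -y gate post, 56 mm high, 34 mm in front of the store's origin; the lip is 6 mm thick and rises 11 mm above the underside of the resting latch bar, which lies behind it. Axes as the store's.
- gate (a joint): Gate of pale wood pickets, 128 mm wide, top 68 mm up, 14 thick. Angle in rad: 0 = shut (along the store's y axis), where it starts, latched; grows as the free edge swings out of the mouth (towards the store's -x, then round towards +y), stop at 1.95; at 1.57 it stands straight out along -x from the hinge. Slightly stiff (0.04 N m): stays where it is left.
- gate_hinge (a point): Point on the gate's vertical hinge line at counter height, at x = -9 mm, y = +68 mm in the store's frame.
- latch (a joint): Latch on the gate's front: a steel bar 10 mm high reaching 72 mm from its pivot to the catch, and a thumb lever rising from that pivot. Rad: 0 = bar level behind the catch's lip; grows as the bar lifts, stop at 0.6; the bar is over the lip from about 0.27. Its weight (some 0.01 N m) drops it to 0 when let go. Pivot 50 mm high, 95 mm from the hinge line, 14 mm in front of the gate's middle plane.
- thumb_pad (a point): Centre of the dark pad topping the thumb lever, 113 mm up, free above the gate: 12 mm thick along the gate's normal (pinch it across this from above), 22 wide along the gate, 34 tall, 65 mm from the latch pivot. At rest the lever leans 0.25 rad to the catch side; moving the pad 29 mm along the gate towards the hinge, at constant height, lifts the bar to 0.45 rad. It moves with latch and gate.
- wood_block: Plain pine block 45 x 110 x 28 mm, 0.06 to 0.13 kg, lying flat behind the gate, on the counter. Origin at the centre of its underside; y along its 110 mm length (along the store's x axis when stored), x along its 45 mm width, z up. Its front end is about 12 mm inside the mouth, so some 40 mm of it show in front of the roof slats. Alike both ways round.
- cradle: Low cradle of pale wood, fixed, 69 x 134 mm, 31 high. Origin at the centre of its underside, y along its length. The block lies in it flat, its length along y, on a floor 8 mm thick. A U-shaped pocket at each end (|y| over 34 mm, walls 8 thick) takes the block's ends, 4 mm clear all round (53 x 118 mm inside). Between the pockets there are no side walls: room for fingers.
- ink_bottle: Bystander: small bottle with a tall dark cap, 31 mm across, 79 mm high, loose, origin under its centre. Near it, between store and cradle, stand fixed tall bottles (up to 195 mm, about x 0.47 to 0.64, y -0.20 to -0.08 m in the world): carry the block over or round them. The window frame behind begins at world x = 0.61 m; keep the arm clear of it.
- eraser: Bystander: eraser with a dark sleeve, 23 x 45 x 13 mm, lying loose near the counter's front edge, origin under its centre.

How it is judged:
On the way, in this order (a step that is already met when the one before it is completed fails the run):
1. the latch bar is lifted with its lever (value of joint latch above 0.2 rad), for 0.1 s.
2. the gate is swung wide open (value of joint gate above 1.2 rad), for 0.2 s.
3. the block is drawn at least 60 mm out of the store and lies on the counter, let go (x of wood_block in the frame of store below 0.007 m and height (world z) of wood_block below 0.004 m and angle between wood_block's own z axis and vertical below 0.1 rad and contact force between the fingers and wood_block below 0.1 N), for 0.2 s.
At the end, for the whole second after the job is handed in: The pine block lies flat (within 0.1 rad) and at rest on the cradle's floor, both ends in the pockets (centre within 7 mm of the cradle's in both directions, underside 5 to 11 mm above the counter), released; the gate still stands open by more than 1.0 rad (x of wood_block in the frame of cradle between -0.007 and 0.007 m and y of wood_block in the frame of cradle between -0.007 and 0.007 m and z of wood_block in the frame of cradle between 0.005 and 0.011 m and angle between wood_block's own z axis and vertical below 0.1 rad and linear speed of wood_block below 0.02 m/s and value of joint gate above 1 rad); the robot touches nothing.
It fails at once if a bystander (ink bottle) is pushed more than 25 mm or tipped over (distance of ink_bottle from where it was at the start of the episode above 0.025 m or angle between ink_bottle's own z axis and vertical above 0.5 rad).
It fails at once if a bystander (eraser) is pushed more than 25 mm or tipped over (distance of eraser from where it was at the start of the episode above 0.025 m or angle between eraser's own z axis and vertical above 0.5 rad).
It also fails if it takes over 64 s, if anything falls off the work surface, if the arm or the gripper's body presses on something with over 40 N, if the wrist force passes 120 N, or if a joint passes its speed limit or range.

## Working session

There is one attempt and no reset: what is moved stays moved. The work goes in short steps, each a Python script; the robot and the scene stay as the last script left them, time stands still between calls to the robot, and variables do not carry over. Pictures are saved under pics/ and viewed, at most 12 in all, crops included, and the job is handed in when it is done.

```bash
ls; mkdir -p pics
cat > h.py <<'E'
import numpy as np, cv2
from cell import bot
from scipy.spatial.transform import Rotation as R
def save(n,im): cv2.imwrite(f'pics/{n}.png',cv2.cvtColor(im,cv2.COLOR_RGB2BGR))
def w2c(cam):
    c=bot.calibration(cam)
    if 'world_to_cam' in c: return np.array(c['world_to_cam'])
    s=bot.state();T=np.eye(4);q=s['eef_rot'];T[:3,:3]=R.from_quat([q[1],q[2],q[3],q[0]]).as_matrix();T[:3,3]=s['ee_pos']
    return np.linalg.inv(T@np.array(c['tool_from_camera']))
def places(cam,things):
    M=np.linalg.inv(w2c(cam));o={}
    for t in things:
        for d in bot.place_of(t,cam)[:2]:
            p=M@np.r_[d['position'],1];o.setdefault(t,[]).append((round(d['score'],2),p[:3].round(4).tolist()))
    return o
def rot(yaw): # tool down, tool y axis (closing line) at world angle yaw
    y=np.array([np.cos(yaw),np.sin(yaw),0]);z=np.array([0,0,-1.]);x=np.cross(y,z)
    q=R.from_matrix(np.c_[x,y,z]).as_quat();return [q[3],q[0],q[1],q[2]]
E
python3 - <<'E'
from h import *
T=['store','roof_edge','catch','gate','gate_hinge','latch','thumb_pad','wood_block','cradle','ink_bottle','eraser']
for c in ('scene','top'):
    im=bot.get_image(c);save(c+'0',im)
    print(c)
    for k,v in places(c,T).items():print(k,v)
print(bot.state()['time'],bot.state()['eef_rot'])
E
```

```text
pics
sceneTraceback (most recent call last):
  File "<stdin>", line 6, in <module>
  File "h.py", line 13, in places
    for d in bot.place_of(t,cam)[:2]:
             ~~~~~~~~~~~~^^^^^^^
ValueError: it knows: catch, cradle, eraser, gate_hinge, ink_bottle, roof_edge, store, thumb_pad, wood_block
```

Run:
```python
from h import *
T=['catch','cradle','eraser','gate_hinge','ink_bottle','roof_edge','store','thumb_pad','wood_block']
for c in ('scene','top'):
    im=bot.get_image(c);save(c+'0',im)
    print(c)
    for k,v in places(c,T).items():print(k,v)
print(bot.state()['time'],bot.state()['eef_rot'])
a=cv2.imread('pics/scene0.png');b=cv2.imread('pics/top0.png')
cv2.imwrite('pics/both.png',cv2.resize(np.vstack([a,b]),(400,600)))
```

```text
scene
catch [(0.78, [0.3625, -0.3631, 0.0533])]
cradle [(0.89, [0.5096, 0.0596, -0.0005])]
eraser [(0.72, [0.3371, -0.266, -0.0013])]
gate_hinge [(0.63, [0.5067, -0.3824, -0.0044])]
ink_bottle [(0.58, [0.6037, -0.0354, -0.0006])]
roof_edge [(0.85, [0.4438, -0.4483, 0.0562])]
store [(0.71, [0.4367, -0.396, 0.0005]), (0.5, [0.4414, -0.4501, 0.0515])]
thumb_pad [(0.64, [0.3931, -0.3697, 0.115])]
wood_block [(0.87, [0.4362, -0.4634, 0.0007])]
top
catch [(0.84, [0.3589, -0.3641, 0.0553])]
cradle [(0.71, [0.5096, 0.059, -0.0002])]
eraser [(0.72, [0.3346, -0.264, -0.0005]), (0.55, [0.3927, -0.375, 0.112])]
gate_hinge [(0.86, [0.508, -0.3907, 0.0002]), (0.71, [0.4371, -0.3954, -0.0013])]
ink_bottle [(0.62, [0.6076, -0.0336, -0.0037])]
roof_edge [(0.96, [0.4371, -0.4553, 0.055])]
thumb_pad [(0.67, [0.3911, -0.3765, 0.1144])]
wood_block [(0.91, [0.4406, -0.4658, 0.0001]), (0.66, [0.5071, -0.3912, -0.0017])]
1.2 [-2.36253646e-05  2.06910494e-01  9.78359876e-01 -1.74099541e-05]
```

View pics/scene0.png

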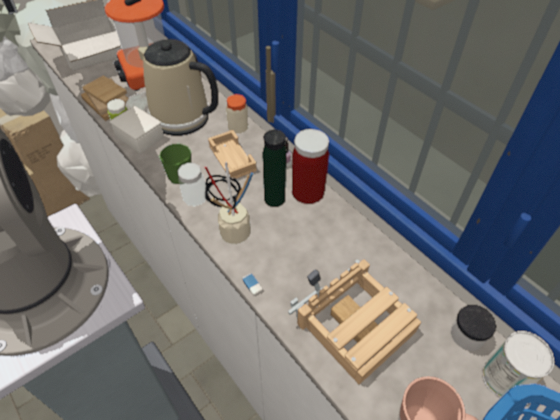

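View pics/top0.png

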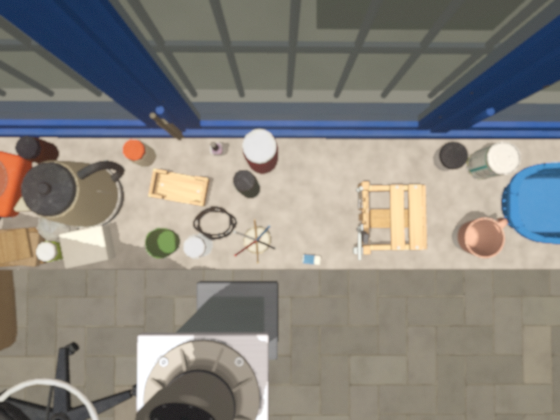

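The store's mouth faces world +y: in the top view the store is at about (390,217), the pad and catch at about (360,235), and the cradle at (180,188) is slightly turned. The networks agree with this to a few mm. Next I'll lift, look at the cradle with the wrist camera, then look at the store.

Run:
```python
from h import *
bot.move_l([0.273,0.617,0.38],max_speed=0.3)
bot.move_to([0.48,0.05,0.36],rot(np.pi/2))
im=bot.get_image('wrist');save('w_cr',im);print(places('wrist',['cradle','ink_bottle']))
m=bot.cut_out('cradle','wrist')
c=bot.calibration('wrist');M=np.linalg.inv(w2c('wrist'))
if m:
    px=np.argwhere(m[0]['pixels'])[:,::-1].astype(float)
    # rays onto z=0.02
    d=np.c_[(px[:,0]-c['cx'])/c['fx'],(px[:,1]-c['cy'])/c['fy'],np.ones(len(px))]@M[:3,:3].T
    P=M[:3,3]+d*((0.025-M[2,3])/d[:,2])[:,None]
    print(cv2.minAreaRect(P[:,:2].astype(np.float32)*1000))
print(M[:3,3],bot.state()['joint_positions'],bot.state()['time'])
bot.move_to([0.43,-0.36,0.34],rot(np.pi/2))
im=bot.get_image('wrist');save('w_st',im)
for k,v in places('wrist',['catch','gate_hinge','roof_edge','store','thumb_pad','wood_block']).items():print(k,v)
print(bot.state()['joint_positions'],bot.state()['time'])
a=cv2.imread('pics/w_cr.png');b=cv2.imread('pics/w_st.png')
cv2.imwrite('pics/w2.png',cv2.resize(np.vstack([a,b]),(400,600)))
```

```text
{'cradle': [(0.6, [0.509, 0.0619, -0.0019])], 'ink_bottle': [(0.81, [0.6062, -0.0326, -0.004])]}
((508.6968078613281, 57.81425476074219), (135.29022216796875, 72.46649169921875), 79.4927749633789)
[0.41100961 0.05111953 0.5022929 ] [-0.82044811 -0.02313687  0.58076201  1.87432007  0.01342947  1.28675661
  1.3279645 ] 4.2083
catch [(0.55, [0.3667, -0.3623, 0.0555])]
gate_hinge [(0.95, [0.5057, -0.3837, -0.0022]), (0.46, [0.5091, 0.059, -0.0026])]
roof_edge [(0.56, [0.4431, -0.4511, 0.0546])]
store [(0.79, [0.4388, -0.3932, -0.0018])]
thumb_pad [(0.78, [0.3915, -0.3739, 0.1133])]
wood_block [(0.9, [0.4372, -0.4607, -0.0007]), (0.44, [0.3354, -0.2659, 0.0033])]
[-0.37158352  0.29437477  1.19534511  1.76951953 -0.28643304  1.27326735
  2.46602436] 6.0833
```

View pics/w2.png

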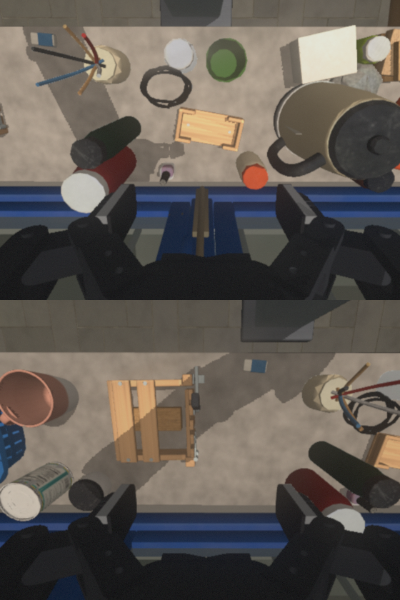

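Run:
```python
from h import *
from scipy.optimize import least_squares
S={'o':((0,0),[(.4367,-.396),(.4388,-.3932)]),'c':((-34,-76),[(.3625,-.3631),(.3589,-.3641),(.3667,-.3623)]),'h':((-9,68),[(.5067,-.3824),(.508,-.3907),(.5057,-.3837)]),
'r':((52,0),[(.4438,-.4483),(.4371,-.4553),(.4431,-.4511)]),'p':((-23,-43),[(.3931,-.3697),(.3911,-.3765),(.3915,-.3739)])}
def f(p):
    c,s=np.cos(p[2]),np.sin(p[2]);A=np.array([[c,-s],[s,c]])
    return np.concatenate([(p[:2]+A@(np.array(b)/1000)-np.mean(m,0))*1000 for b,m in S.values()])
r=least_squares(f,[.44,-.395,-1.57]);print(r.x.round(4),r.fun.round(1))
o=r.x;c,s=np.cos(o[2]),np.sin(o[2]);A=np.array([[c,-s],[s,c]])
W=lambda x,y:o[:2]+A@[x,y]
for n,b in (('pad',(-.023,-.043)),('hinge',(-.009,.068)),('block',(.067,0)),('grip',(.034,0))):print(n,W(*b).round(4))
h=W(-.009,.068)
for g in (0,.4,.8,1.2,1.6,1.8):
    v=R.from_euler('z',-g).as_matrix()[:2,:2]@(A@[-.014,-.082])
    p=h+v; q=bot.solve_ik([*p,.10],rot(o[2]+np.pi-g)); print(g,p.round(3),None if q is None else np.round(q,2))
q=bot.solve_ik([*W(.034,0),.002],rot(o[2]+np.pi/2));print(np.round(q,2) if q is not None else None)
```

```text
[ 0.4384 -0.3962 -1.5469] [ 0.6 -1.6 -1.1 -0.9 -0.7  0.  -1.7  3.4  2.9 -0.9]
pad [ 0.3948 -0.3743]
hinge [ 0.5061 -0.3856]
block [ 0.44   -0.4632]
grip [ 0.4392 -0.4302]
0 [ 0.424 -0.374] [-0.03  0.55  0.84  2.   -0.55  0.83  2.72]
0.4 [ 0.435 -0.342] [-0.17  0.59  0.97  2.03 -0.65  0.86  2.36]
0.8 [ 0.457 -0.318] [-0.27  0.64  1.04  2.03 -0.72  0.9   1.96]
1.2 [ 0.488 -0.305] [-0.34  0.73  1.12  1.99 -0.81  0.97  1.59]
1.6 [ 0.521 -0.304] [-0.38  0.85  1.21  1.93 -0.93  1.07  1.24]
1.8 [ 0.537 -0.308] [-0.38  0.91  1.25  1.89 -0.98  1.13  1.06]
[-0.    0.9   0.98  1.93 -0.99  0.89  1.53]
```

```bash
cat >> h.py <<'E'
O=np.array([.4384,-.3962]);TH=-1.555
A=np.array([[np.cos(TH),-np.sin(TH)],[np.sin(TH),np.cos(TH)]])
W=lambda x,y:O+A@[x,y]
H=W(-.009,.068)
def arm(t=''):
    s=bot.state();print(t,'t%.1f'%s['time'],np.round(s['ee_pos'],4),'op%.3f gf%.1f'%(s['opening'],s['grasp_force']),'F',np.round(s['ft_force'],1),'q',np.round(s['joint_positions'],2))
E
python3 - <<'E'
from h import *
q=np.array(bot.state()['joint_positions']);q+=[.65,0,-.8,0,.2,0,-np.pi]
bot.move_joints(list(q));arm()
p=W(-.023,-.043)
bot.move_to([*p,.24],rot(TH));arm()
for k,v in places('wrist',['thumb_pad']).items() if bot.get_image('wrist') is not None else []:print(k,v)
for g in (0,.4,.8,1.2,1.6,1.8):
    v=R.from_euler('z',-g).as_matrix()[:2,:2]@(A@[-.014,-.082])
    q=bot.solve_ik([*(H+v),.10],rot(TH-g)); print(g,None if q is None else np.round(q,2))
m=bot.cut_out('thumb_pad','wrist')
if m: print(m[0]['score'],np.argwhere(m[0]['pixels']).mean(0))
save('w_pad',bot.get_image('wrist'))
E
```

```text
t8.8 [ 0.4056 -0.3603  0.2615] op0.997 gf0.0 F [-0.1 -0.1 -0.9] q [ 0.28  0.29  0.4   1.77 -0.09  1.27 -0.68]
 t9.2 [ 0.3941 -0.3737  0.2402] op1.000 gf0.0 F [ 0.4 -0.4  0.3] q [ 0.27  0.21  0.43  1.91 -0.1   1.04 -0.81]
thumb_pad [(0.98, [0.3919, -0.3738, 0.1118])]
0 [ 0.31  0.43  0.38  1.99 -0.22  0.77 -0.74]
0.4 [ 0.22  0.41  0.41  2.01 -0.23  0.76 -1.19]
0.8 [ 0.13  0.43  0.45  2.01 -0.26  0.77 -1.62]
1.2 [ 0.04  0.46  0.52  1.97 -0.32  0.79 -2.02]
1.6 [-0.02  0.52  0.58  1.91 -0.38  0.82 -2.39]
1.8 [-0.05  0.56  0.62  1.87 -0.42  0.85 -2.56]
0.64 [193.97184823 289.9253366 ]
```

View pics/w_pad.png

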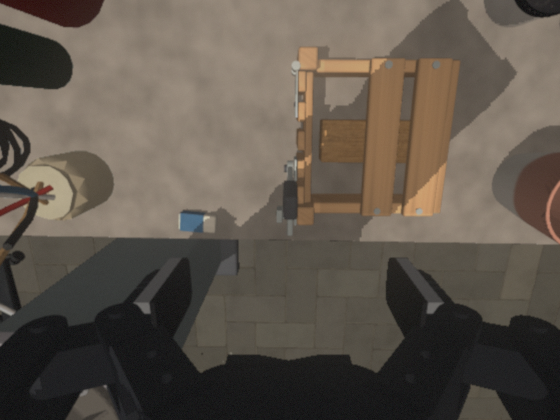

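The pad is at (290,194), clear of the gate, and matches the estimate. The gate line is nearly vertical in the picture, so the yaw fits too. Next I'll pinch it and lift the latch.

Run:
```python
from h import *
p=np.array([.3925,-.3742])
print(bot.move_l([*p,.100],max_speed=.12,max_force=15));arm()
bot.close(40);arm('closed')
p=np.array(bot.state()['ee_pos'])
d=A@[0,1]
bot.move_l([*(p[:2]+d*.031),p[2]],max_speed=.05);arm('lifted')
save('w_lift',bot.get_image('wrist'));print(places('wrist',['thumb_pad']))
```

```text
False
 t10.7 [ 0.3928 -0.3745  0.1006] op0.998 gf0.0 F [ 0.  -0.1 -1.1] q [ 0.34  0.39  0.38  2.04 -0.21  0.75 -0.71]
closed t11.4 [ 0.3925 -0.3745  0.1001] op0.134 gf41.8 F [-1.2 -1.8  2.1] q [ 0.34  0.39  0.38  2.04 -0.21  0.75 -0.71]
lifted t12.1 [ 0.4224 -0.3739  0.0996] op0.131 gf43.4 F [-4.9 -1.7 -1. ] q [ 0.31  0.43  0.37  1.99 -0.22  0.77 -0.75]
{'thumb_pad': [(0.84, [0.4192, -0.3749, 0.1113]), (0.2, [0.3622, -0.3632, 0.0559])]}
```

View pics/w_lift.png

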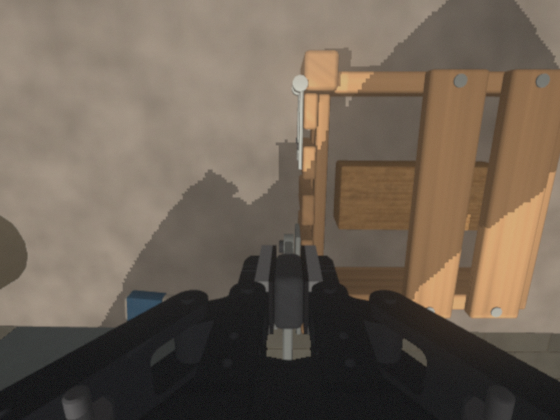

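The pad is held between the fingers at about (288,290) and moved 30 mm, so the bar should be up. Now I'll swing the gate.

Run:
```python
from h import *
p=np.array(bot.state()['ee_pos']);v=p[:2]-H;print(v,H)
for g in np.linspace(0,1.75,13)[1:]:
    w=R.from_euler('z',-g).as_matrix()[:2,:2]@v
    if bot.move_l([*(H+w),p[2]],max_speed=.07,rotation=rot(TH-g),max_force=35): arm('STOP %.2f'%g);break
    if g<.3 or 1.1<g<1.3: arm('%.2f'%g)
arm('end')
im=bot.get_image('wrist');save('w_open',im);print(places('wrist',['thumb_pad']))
print(places('scene',['thumb_pad']) if bot.get_image('scene') is not None else 0)
```

```text
[-0.08380471  0.01220163] [ 0.50624936 -0.38612702]
0.15 t12.6 [ 0.425  -0.3619  0.0996] op0.130 gf43.7 F [-2.4 -3.   0.2] q [ 0.26  0.42  0.41  2.   -0.24  0.76 -0.89]
0.29 t12.9 [ 0.4294 -0.3507  0.0996] op0.135 gf43.7 F [-3.  -2.8  0.9] q [ 0.21  0.42  0.44  2.01 -0.25  0.76 -1.04]
1.17 t14.8 [ 0.484  -0.3054  0.0997] op0.132 gf43.8 F [-1.3 -3.8  2.4] q [-0.06  0.49  0.65  1.98 -0.41  0.8  -1.88]
end t16.1 [ 0.5327 -0.3066  0.0997] op0.135 gf44.6 F [-1.5 -1.5  8.2] q [-0.16  0.61  0.79  1.89 -0.55  0.88 -2.39]
{'thumb_pad': [(0.88, [0.5288, -0.2995, 0.1118])]}
{'thumb_pad': [(0.71, [0.5333, -0.299, 0.1155])]}
```

View pics/w_open.png

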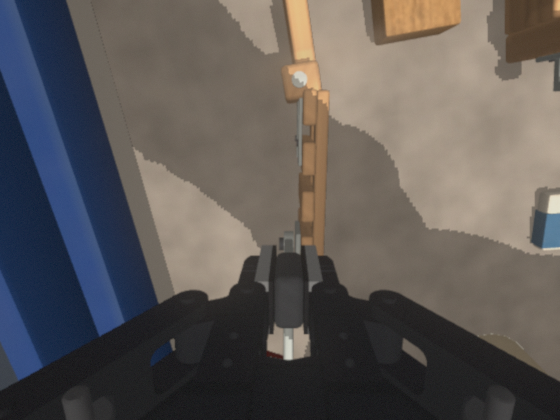

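The gate stands open at about 1.75 rad, with its edge running (310,90)-(320,250). The block end shows at (415,15) in the mouth. Now I'll release and look at the block from above.

Run:
```python
from h import *
bot.gripper_open()
p=np.array(bot.state()['ee_pos'])
bot.move_l([p[0],p[1],.25],max_speed=.2)
q=np.array(bot.state()['joint_positions']);q[6]+=np.pi
bot.move_joints(list(q));arm()
y=TH+np.pi/2
bot.move_to([*W(.0,0),.22],rot(y));arm()
im=bot.get_image('wrist');save('w_blk',im);print(places('wrist',['wood_block','roof_edge','thumb_pad']))
m=bot.cut_out('wood_block','wrist')
c=bot.calibration('wrist');M=np.linalg.inv(w2c('wrist'))
if m:
    px=np.argwhere(m[0]['pixels'])[:,::-1].astype(float)
    d=np.c_[(px[:,0]-c['cx'])/c['fx'],(px[:,1]-c['cy'])/c['fy'],np.ones(len(px))]@M[:3,:3].T
    P=M[:3,3]+d*((0.028-M[2,3])/d[:,2])[:,None]
    print(m[0]['score'],cv2.minAreaRect(P[:,:2].astype(np.float32)*1000),P.min(0),P.max(0))
for x,yy in ((.034,0),(-.1,0)):
    q=bot.solve_ik([*W(x,yy),.002],rot(y));print(None if q is None else np.round(q,2))
```

```text
t20.7 [ 0.5328 -0.3053  0.2489] op0.998 gf0.0 F [-0.   0.4 -0.1] q [-0.27  0.44  0.93  1.77 -0.39  1.13  0.62]
 t21.3 [ 0.4381 -0.3966  0.2201] op0.999 gf0.0 F [0.7 0.4 0.7] q [-0.05  0.41  0.89  1.85 -0.37  1.05  0.99]
{'wood_block': [(0.74, [0.4351, -0.4583, 0.0011])], 'roof_edge': [(0.64, [0.4429, -0.4504, 0.053])], 'thumb_pad': [(0.6, [0.5368, -0.2797, 0.1114])]}
0.97 ((437.69659423828125, -450.430419921875), (44.54376983642578, 100.44586181640625), 0.1981121152639389) [ 0.41536988 -0.50071957  0.028     ] [ 0.46012711 -0.40018705  0.028     ]
[ 0.2   0.72  0.65  1.92 -0.66  0.72  1.25]
[-0.01  0.61  0.62  2.12 -0.63  0.6   1.08]
```

View pics/w_blk.png

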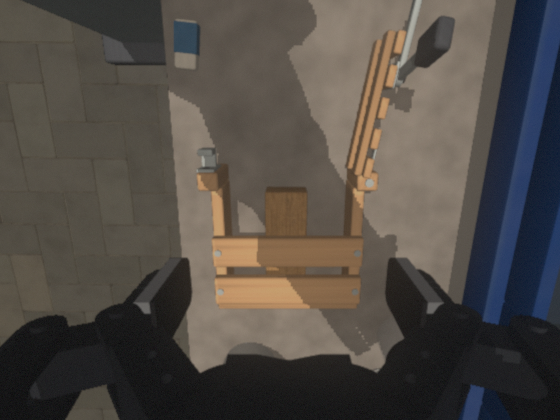

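The block is centred in the mouth at (286,210), parallel to the tool, and the gate at (380,100) is well clear. Now I'll grip the front end and draw it out.

Run:
```python
from h import *
y=TH+np.pi/2
g=np.array([.4378,-.426])
bot.move_l([*g,.12],max_speed=.2)
s=bot.move_l([*g,.003],max_speed=.08,max_force=12);arm('down %s'%s)
if s: raise SystemExit
bot.close(40);arm('closed')
e=np.array(bot.state()['ee_pos'])
t=e[:2]+A@[-.118,0]+[-.008,0]
print(bot.move_l([*t,e[2]+.001],max_speed=.08,max_force=30));arm('drawn')
bot.move_l([*t,e[2]],max_speed=.03)
bot.gripper_open();arm('open');bot.dwell(.3)
bot.move_l([*t,.2],max_speed=.2)
im=bot.get_image('wrist');save('w_out',im);print(places('wrist',['wood_block']))
m=bot.cut_out('wood_block','wrist')
c=bot.calibration('wrist');M=np.linalg.inv(w2c('wrist'));print(M[:3,3])
if m:
    px=np.argwhere(m[0]['pixels'])[:,::-1].astype(float)
    d=np.c_[(px[:,0]-c['cx'])/c['fx'],(px[:,1]-c['cy'])/c['fy'],np.ones(len(px))]@M[:3,:3].T
    P=M[:3,3]+d*((0.028-M[2,3])/d[:,2])[:,None]
    print(m[0]['score'],cv2.minAreaRect(P[:,:2].astype(np.float32)*1000),P.min(0),P.max(0))
```

```text
down False t23.8 [ 0.438  -0.4261  0.0034] op0.997 gf0.0 F [0.3 0.7 0.5] q [ 0.2   0.71  0.64  1.93 -0.64  0.71  1.24]
closed t24.3 [ 0.4379 -0.4261  0.0034] op0.518 gf40.7 F [-1.6  0.9  7.1] q [ 0.2   0.71  0.64  1.93 -0.64  0.71  1.24]
False
drawn t25.9 [ 0.428  -0.3086  0.0044] op0.519 gf40.5 F [ 0.3  1.2 -1.7] q [-0.    0.62  0.65  2.12 -0.65  0.61  1.13]
open t26.7 [ 0.428  -0.3081  0.0034] op1.002 gf0.0 F [-0.9 -0.1 -0.4] q [-0.    0.62  0.64  2.12 -0.66  0.61  1.13]
{'wood_block': [(0.95, [0.4257, -0.3414, 0.001]), (0.25, [0.4391, -0.4526, 0.056])]}
[ 0.42678909 -0.23820572  0.3415134 ]
0.84 ((427.81463623046875, -342.816650390625), (113.0744400024414, 44.65007019042969), 89.40545654296875) [ 0.40551661 -0.39943124  0.028     ] [ 0.45053649 -0.28635614  0.028     ]
```

View pics/w_out.png

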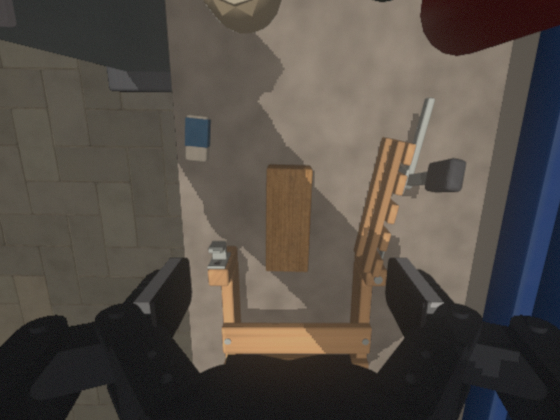

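The block lies flat and free in front of the mouth, from (267,165) to (309,272). Nothing else has moved. Next I'll grip it across the middle and carry it to the cradle.

```bash
cat >> h.py <<'E'
def rect(thing,cam,z):
    m=bot.cut_out(thing,cam);c=bot.calibration(cam);M=np.linalg.inv(w2c(cam))
    if not m: return None
    px=np.argwhere(m[0]['pixels'])[:,::-1].astype(float)
    d=np.c_[(px[:,0]-c['cx'])/c['fx'],(px[:,1]-c['cy'])/c['fy'],np.ones(len(px))]@M[:3,:3].T
    P=M[:3,3]+d*((z-M[2,3])/d[:,2])[:,None]
    return m[0]['score'],np.round(cv2.boxPoints(cv2.minAreaRect(P[:,:2].astype(np.float32)*1000)),1).tolist(),cv2.minAreaRect(P[:,:2].astype(np.float32)*1000)
E
python3 - <<'E'
from h import *
g=[.4279,-.344]
bot.move_to([*g,.12],rot(0.))
s=bot.move_l([*g,.003],max_speed=.08,max_force=12);arm('down %s'%s)
if s: raise SystemExit
bot.close(50);arm('closed')
bot.move_l([*bot.state()['ee_pos'][:2],.29],max_speed=.2);arm('up')
bot.move_to([.50,-.04,.29],rot(np.radians(-10.5)));arm('over')
im=bot.get_image('wrist');save('w_cr2',im);print(places('wrist',['cradle','wood_block','ink_bottle']));print(rect('cradle','wrist',.031),np.linalg.inv(w2c('wrist'))[:3,3])
print(rect('wood_block','wrist',.287+.025))
E
```

```text
down False t30.3 [ 0.4282 -0.3441  0.0034] op1.001 gf0.0 F [-0.1 -0.4  0.8] q [ 0.05  0.65  0.66  2.08 -0.67  0.64  1.17]
closed t30.8 [ 0.428  -0.344   0.0033] op0.520 gf51.3 F [-0.3  1.5  8.6] q [ 0.05  0.65  0.66  2.08 -0.67  0.64  1.17]
up t32.3 [ 0.4277 -0.3438  0.2892] op0.522 gf50.9 F [ 0.1 -0.2 -2. ] q [-0.3   0.26  1.04  1.86 -0.25  1.16  0.83]
over t33.5 [ 0.4999 -0.0411  0.29  ] op0.518 gf50.9 F [-0.1 -1.  -1.2] q [-1.06  0.12  1.12  1.96 -0.12  1.13 -0.07]
{'cradle': [(0.63, [0.5094, 0.0605, -0.0002])], 'wood_block': [(0.77, [0.5006, -0.0402, 0.2884])], 'ink_bottle': [(0.56, [0.6063, -0.0326, -0.0035])]}
(0.68, [[465.8999938964844, -1.2000000476837158], [533.2000122070312, -13.199999809265137], [556.4000244140625, 116.9000015258789], [489.20001220703125, 128.89999389648438]], ((511.1781005859375, 57.86553192138672), (132.2133026123047, 68.29563903808594), 79.86431121826172)) [0.51277954 0.02770158 0.43235601]
(0.79, [[471.29998779296875, -70.69999694824219], [515.5999755859375, -79.30000305175781], [533.0, 10.399999618530273], [488.70001220703125, 19.0]], ((502.12933349609375, -30.145893096923828), (91.29793548583984, 45.13931655883789), 79.02117156982422))
```

View pics/w_cr2.png

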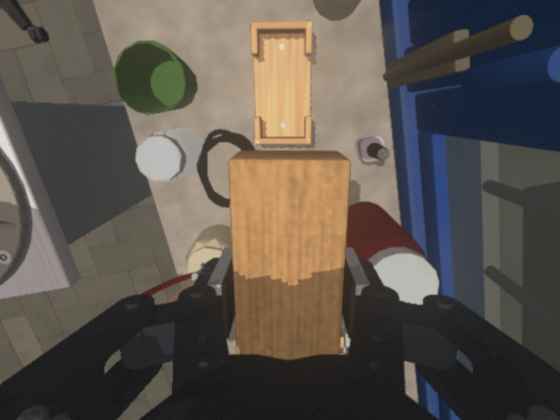

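The cradle, spanning (252,25)-(312,145), is clear and parallel to the block. The block sits square and centred in the fingers. I'll descend to just above the pockets and check the fit.

Run:
```python
from h import *
q=rot(np.radians(-10.2))
bot.move_to([.5102,.0588,.20],q)
bot.move_l([.5102,.0588,.050],max_speed=.12);arm()
save('w_fit',bot.get_image('wrist'));print(places('wrist',['cradle','wood_block']));print(rect('cradle','wrist',.031));print(rect('wood_block','wrist',.075))
```

```text
t35.8 [0.5106 0.0589 0.0505] op0.519 gf50.9 F [ 0.2  0.1 -0.8] q [-0.84  0.54  0.76  2.14 -0.59  0.68  0.15]
{'wood_block': [(0.66, [0.5072, 0.0627, 0.0487])]}
(0.75, [[465.8999938964844, 0.10000000149011612], [532.9000244140625, -11.800000190734863], [556.0999755859375, 118.80000305175781], [489.1000061035156, 130.6999969482422]], ((511.02484130859375, 59.44085693359375), (132.70559692382812, 68.03573608398438), 79.9272232055664))
(0.8, [[482.3999938964844, 31.799999237060547], [526.5, 23.5], [543.0, 110.9000015258789], [498.8999938964844, 119.19999694824219]], ((512.6810302734375, 71.33338165283203), (88.95108032226562, 44.89731979370117), 79.3017807006836))
```

View pics/w_fit.png

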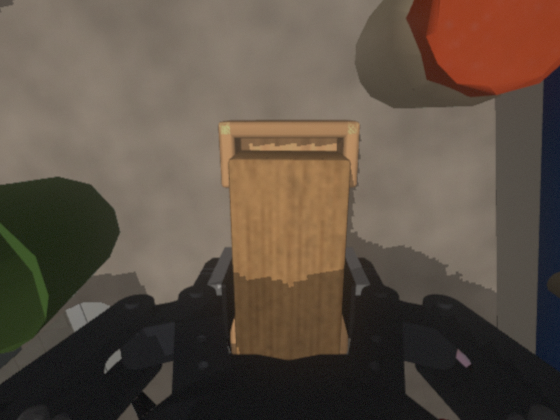

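The block is centred laterally, at 230–348 against cradle walls at 221–358, and the end gap is as expected. Now I'll lower it.

Run:
```python
from h import *
p=bot.state()['ee_pos']
t=[.5106,.0592]
s=bot.move_l([*t,.0125],max_speed=.04,max_force=8);arm('low %s'%s)
if bot.state()['ee_pos'][2]<.016:
    bot.gripper_open();bot.dwell(.3);arm('open')
    bot.move_l([*t,.20],max_speed=.15)
    save('w_end',bot.get_image('wrist'));print(places('wrist',['cradle','wood_block']));print(rect('wood_block','wrist',.036))
    bot.get_image('scene');print(places('scene',['thumb_pad','wood_block','cradle','eraser','ink_bottle']))
    arm()
```

```text
low False t37.2 [0.5108 0.0592 0.0127] op0.512 gf50.9 F [-0.3 -0.5 -1.4] q [-0.78  0.59  0.68  2.15 -0.66  0.61  0.2 ]
open t38.0 [0.5106 0.0592 0.0125] op0.997 gf0.0 F [ 0.2  0.2 -0.4] q [-0.78  0.59  0.68  2.15 -0.66  0.61  0.2 ]
{'wood_block': [(0.91, [0.5097, 0.06, 0.0066])]}
(0.6, [[478.79998779296875, 9.300000190734863], [522.4000244140625, 0.6000000238418579], [543.9000244140625, 108.80000305175781], [500.3999938964844, 117.5]], ((511.37518310546875, 59.03655242919922), (110.34844970703125, 44.37443161010742), 78.7490005493164))
{'thumb_pad': [(0.78, [0.5361, -0.2776, 0.1142])], 'wood_block': [(0.71, [0.5114, 0.0574, 0.0057])], 'cradle': [(0.97, [0.5098, 0.0596, -0.0004])], 'eraser': [(0.49, [0.3367, -0.2636, -0.004])], 'ink_bottle': [(0.44, [0.6048, -0.0331, -0.0005])]}
 t39.9 [0.5106 0.0592 0.2   ] op0.998 gf0.0 F [-0.6  0.3 -0.4] q [-1.07  0.31  1.01  2.04 -0.32  0.96 -0.08]
```

View pics/w_end.png

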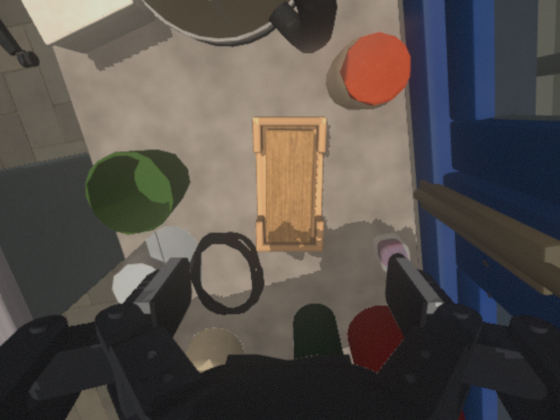

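The block lies flat in both pockets, (265,125)-(318,243), with even gaps. The gate is open, the bystanders have not moved and the arm is clear, so I'm handing the job in.

```bash
python3 -c "
from cell import bot
print(bot.finish_job())"
```

```text
the job is handed in; nothing more can be done
None
```

I've handed the job in: the block lies flat and released in both cradle pockets, the gate is open at about 1.75 rad, and the bottle and eraser haven't moved. It took about 40 s of the 64 s; no verdict came back.

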